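# Loosen the tube-rack clamp by its knurled ring

### The job

The tube rack is held down by a small clamp. With a fingertip, roll the clamp's knurled ring anticlockwise (seen from above), stroke after stroke, until its orange dot has come round to the orange mark on the clamp's foot for the second time - the dot begins part of a turn past the mark - and leave it lined up there. Only push the ring: do not shift, lift or knock over the rack, the diluent bottle or the two loose caps.

Things in the scene. Friction and masses are not known exactly. Their poses are not given: they have to be found in the camera images.
- clamp: Grey clamp screwed to the worktop (never moves). Origin: centre of its underside, on the ring's vertical axis; z up; yaw varies by 0.25 rad. Round foot 92 mm across, 6 mm high; a steel stud, 12 mm across, stands on the axis to 56 mm. A steel hold-down bar, top 16 mm up, points along the clamp's +y (left) over the rack's foot.
- bare_rim (a point): Point at mid-height of the tight ring's rim, over the ribs (36 mm from the axis, 29 mm up), in the middle of its bare part: straight along the clamp's -y (to the robot's right) from the axis. The rim is bare for 65 degrees either side of here; elsewhere an upright grey guard, 40 to 45 mm from the axis, top 36 mm up, surrounds it. Fixed to the clamp.
- mark (a point): Orange index mark on top of the clamp's foot, 8 mm long and 4 mm wide, 37 to 45 mm from the axis, straight along the clamp's -y; this point is its centre. Fixed.
- ring_top (a point): Centre of the ring's top face. Metal disc 66 mm wide, 18 mm high (20 to 38 mm above the worktop when tight), with 20 upright ribs 4 mm thick, 3 mm proud: 72 mm over the ribs. It climbs 2.5 mm a turn and lifts the steel bar with it. It turns evenly (friction about 0.05 N m, some 1.5 N along the rim) and stays where it is left.
- ring_dot (a point): Orange dot, 8 mm across, on the ring's top face 26.5 mm from the axis; it turns with the ring. An orange stripe runs down the rim beside it.
- ring (a joint): Turn of the ring in rad, growing anticlockwise seen from above, counted over full turns. 0 is tight, with the dot at the mark; it starts between 0.5 and 1.6; the dot comes to the mark at 6.28 and, for the second time, at 12.57. It can turn on to 31.4.
- rack: White open tube rack with three capped tubes in it, 140 mm long, 64 mm wide, 56 mm high (tubes' tops 86 mm); origin at the centre of its underside. Loose; stands along the clamp's x on the clamp's +y side, its near face 62 mm from the ring's axis.
- diluent: Small loose diluent bottle with a black cap, 37 mm across, 70 mm high, beyond the rack on the left; origin at the centre of its underside.
- red_cap: Loose red bottle cap, 29 mm across, 16 mm high, on the robot's side of the clamp; origin at the centre of its underside.
- white_cap: Loose white bottle cap, 29 mm across, 17 mm high, on the robot's side of the clamp; origin at the centre of its underside.

How it is judged:
By the outcome, as a careful person would: the job done as asked, in the order asked, and still so for the second after the job is handed in, with the robot touching nothing.
It also fails if it takes over 72 s, if anything falls off the work surface, if the arm or the gripper's body presses on something with over 40 N, if the wrist force passes 120 N, or if a joint passes its speed limit or range.

### The arm

A 6-joint arm with a two-finger parallel gripper is mounted at the origin on a cart in front of the work surface, level with it; the furniture and walls round the work are solid. World frame = base frame: x ahead of the robot, y to its left, z up, the work surface at z = 0. Lengths are in mm, angles in rad, forces in N, time in s.
With the tool pointing down it reaches from about 400 to 925 mm from the base axis. Payload 12.5 kg.
Tool frame: the origin (TCP) lies at the very end of the fingers, on their centre line; the grasp point (between the pads) lies r.pinch_z behind it (r.pinch_z is the distance from the TCP to the grasp point, in mm); z points along the fingers, y is the line along which they close (so a half turn about z gives the same grasp; the last joint's range is limited). The gripper opens to 95 mm and grips with 3 to 60 N. Pads are 20 mm wide; open, the fingers measure 119 mm over their backs; the gripper's body (75 mm by 180 mm) begins 59 mm behind the grasp point.
Start: joints at [1.173, 0.491, 1.559, -0, 1.092, -0.106], TCP at [179.781, 598.603, 214.661] pointing down, gripper open.
Joint ranges: [-3.1, 3.1], [-0.84, 2.19], [0.05, 2.79], [-1.13, 4.28], [0.06, 2.93], [-2.69, 2.69]. Speed limits (rad/s): [2.22, 2.22, 2.79, 3.14, 3.14, 3.14].

### API

Orientations are given as a rotation vector (axis times angle).
In Python, from cell import state, viewer, job, r gives the robot as it stands. The module is installed in compiled form; this text tells all that it offers.
- The arm moves only by the tool play_rows, never from a script. Its arguments are lists of equal length, an entry for each row: "hand": the opening, from 0 (shut) to 1 (fully open); "dp": the shift along the tool's x, y, z in m, a list of three; "roll": the turn about the tool's z in rad. A call has 1 to 20 rows; each row shifts and turns the commanded pose from where the row before left it, along the tool's axes as they then stand; what a row does not reach is not made up. A row lasts 1/12 s, in which the tool goes at most 41.7 mm and 7.16 degrees, less where a joint would pass 70% of its speed; a pose out of reach is approached as far as the arm can. A call with a gripper value outside its range is refused whole. The fingers move at their own pace and stop on an object; the grip force is fixed at half the most. Time passes only in rows, so rows that do not move let the fingers close. It gives the time, the measured TCP pose, the force, the opening and the grip force at its end, in the units of the state.
- state(): the state, without advancing time (a new reading comes with each control period).
- viewer.grab_frame(name): name is "scene" or "top" or "wrist"; returns a dict with "color" (384x512x3 uint8, red, green, blue), "depth" (384x512 float32, mm along the optical axis (not along the pixel's ray), 0 where there is no reading), "mtx" (3x3 intrinsics, pixels), "camera_from_world" (4x4, takes a point from world to camera coordinates). Camera axes: x right, y up, looking along -z (the intrinsics and any distortion apply to the point x, -y, -z); pixel columns grow to the right and rows downward; lengths in mm; the calibration is good to about 2 mm. A picture is of the moment at which its call begins.
- job.job_done(): hands the job in; it is judged then, once.
The state is a dict: "clock": time; "joint_pos": joint angles; "joint_velocities": joint speeds; "joint_efforts": joint torques, N m; "ee_pos": TCP position; "eef_rot": TCP orientation; "wrist_force": force on the tool from outside, world axes, zero at the start; "moment": the same for the moment, N m; "width": finger opening in mm; "grip_force": force on a finger pad.
Only numpy, scipy, OpenCV 4.12 (cv2) and the standard library are available. Lean on these libraries where they do the work, as an engineer would, in place of code of your own. Each camera call takes 0.05 s, during which the arm holds its last target. There are 200 camera calls.

## Working session

There is one attempt and no reset: what is moved stays moved. The work goes in short steps, Python scripts to look and compute and a tool call to move; the robot and the scene stay as the last step left them, time stands still between calls to the robot, and variables do not carry over. Pictures are saved under pics/ and viewed, at most 10 in all, crops included, and the job is handed in when it is done.

Besides the shell and the picture viewer there is one more tool, called by a JSON object that holds its "fn" and its "kwargs", one argument or row to a line. play_rows: Moves the arm, as the interface text tells. Its arguments: {"type":"object","properties":{"hand":{"type":"array"},"dp":{"type":"array"},"roll":{"type":"array"}},"required":["hand","dp","roll"]}

```bash
mkdir -p pics; cat > h.py <<'E'
import numpy as np, cv2
from cell import state, viewer, job, r
def grab(n,f,crop=None,s=1):
    d=viewer.grab_frame(n); np.savez('last_'+n+'.npz',**{k:np.asarray(d[k]) for k in('color','depth','mtx','camera_from_world')})
    im=d['color'][:,:,::-1]
    if crop: x0,y0,x1,y1=crop; im=im[y0:y1,x0:x1]
    cv2.imwrite('pics/'+f,cv2.resize(im,None,fx=s,fy=s,interpolation=cv2.INTER_CUBIC)); return d
def unproj(d,u,v,z=None):
    K=d['mtx'];T=np.linalg.inv(d['camera_from_world'])
    ray=np.array([(u-K[0,2])/K[0,0],-(v-K[1,2])/K[1,1],-1.])
    R=T[:3,:3]@ray;o=T[:3,3]
    if z is None: return o+R*d['depth'][int(v),int(u)]
    return o+R*(z-o[2])/R[2]
def proj(d,p):
    c=d['camera_from_world']@np.r_[p,1];K=d['mtx']
    return np.array([K[0,0]*c[0]/-c[2]+K[0,2],K[1,1]*-c[1]/-c[2]+K[1,2]])
E
python3 - <<'E'
from h import *
a=grab('top','a.png',s=1.5);b=grab('scene','b.png',s=1.5)
print(state(),r.pinch_z)
E
```

```text
{'clock': 0.1, 'joint_pos': array([ 1.17342413e+00,  4.91535614e-01,  1.55937545e+00, -2.66675136e-05,
        1.09173215e+00, -1.05592432e-01]), 'joint_velocities': array([-0.00039057, -0.00140028, -0.0022362 ,  0.0007702 ,  0.0006378 ,
       -0.00021343]), 'joint_efforts': array([ 3.49224727e-03, -6.13628197e+01, -2.58608615e+01,  6.94485102e-02,
        4.69749235e-02, -5.45788055e-05]), 'ee_pos': array([179.6812048 , 598.38818109, 214.10211757]), 'eef_rot': array([-4.56648639e-01, -3.10798573e+00,  1.60743080e-03]), 'wrist_force': array([ 0.05190029, -0.51109773, -0.41324587]), 'moment': array([ 0.0279962 ,  0.01755651, -0.00925638]), 'grip_force': 0.0, 'width': 94.79498009820716} 18.8
```

View pics/a.png

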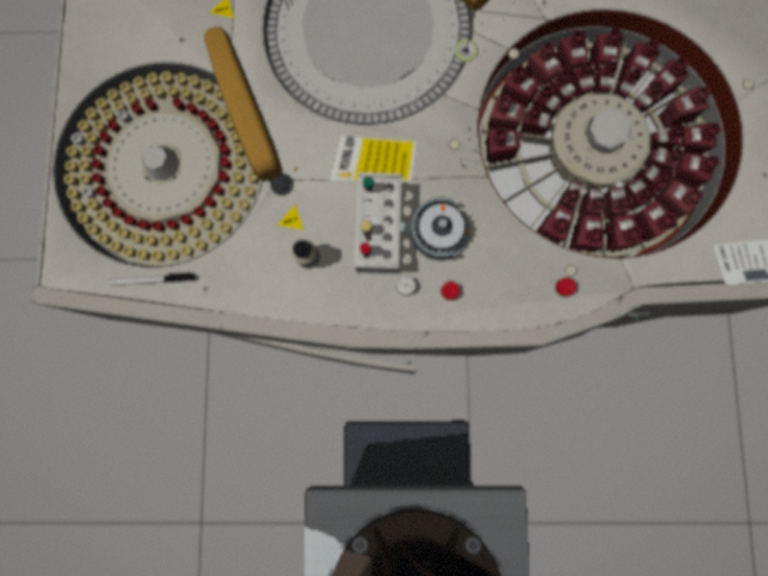

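View pics/b.png

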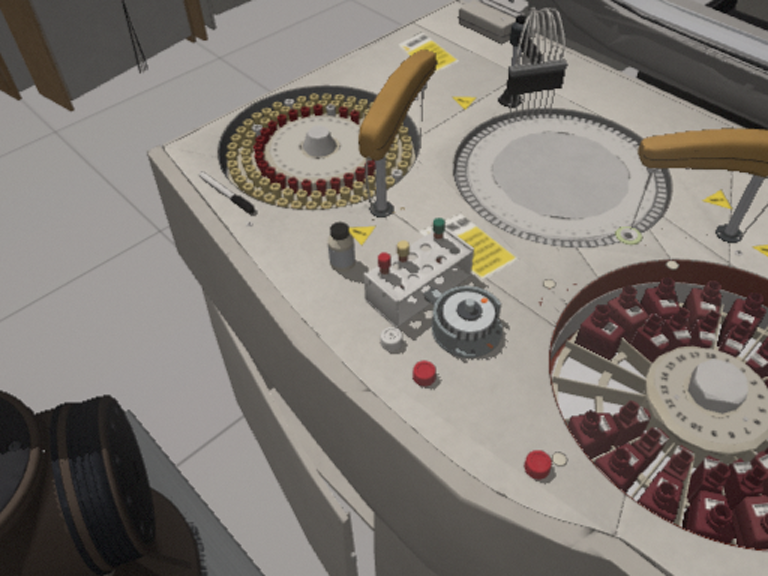

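The top view shows the ring at about (294,151) in native pixels, with the dot at (295,138) on its far (+x) side. The rack is to its left, and the white and red caps are below it. Next I'll get precise positions and the heights around it.

```bash
python3 - <<'E'
from h import *
d={}
for n in('top','scene'): d[n]=dict(np.load(f'last_{n}.npz'))
t=d['top']; s=d['scene']
print('stud top',unproj(t,294.5,149.5,56),'dot',unproj(t,295.3,138.5,38.6))
print('cap red',unproj(t,301,194,16),'white',unproj(t,271,190,17))
print('scene dot',unproj(s,484.5/1.5,300/1.5,38.6),'stud',unproj(s,471/1.5,302/1.5,56))
# heights map near clamp from top
c=unproj(t,294.5,149.5,56)
P=np.array([[unproj(t,u,v) for u in range(200,400)] for v in range(80,230)]).reshape(-1,3)
g=[]
for x in range(int(c[0])+160,int(c[0])-200,-20):
  row=[]
  for y in range(int(c[1])+180,int(c[1])-220,-20):
    m=(abs(P[:,0]-x)<10)&(abs(P[:,1]-y)<10); row.append('%4d'%P[m,2].max() if m.any() else '   .')
  print(x-int(c[0]),''.join(row))
cv2.imwrite('pics/c.png',np.hstack([cv2.resize(t['color'][115:185,225:335,::-1],None,fx=3.6,fy=3.6,interpolation=cv2.INTER_CUBIC)[:250],cv2.resize(s['color'][170:240,260:370,::-1],None,fx=3.6,fy=3.6,interpolation=cv2.INTER_CUBIC)[:250]]))
E
```

```text
stud top [527.27466032 -41.67587785  56.        ] dot [556.66824222 -45.40840988  38.6       ]
cap red [434.9340858  -56.98554603  16.        ] white [444.51943199   9.85061347  17.        ]
scene dot [559.22168175 -47.77941811  38.6       ] stud [532.42065424 -46.59464124  56.        ]
160    3   5   4   3   3   3   3   4   3   4   3   4   3 -28  -4  -6 -26 -89 -89 -23
140    3   4   4   5   3   4   4   4   3   2   4   5   4 -28 -26 -28 -29 -56 -61 -20
120    3   3   4   4   6   3   4   4   3   3   3   3   3   2 -60 -88 -80 -79 -61 -29
100    4   4   3   3   3   3   4   3   3   2   3   3   2   1 -71 -90 -90 -60 -60 -90
80    3   2   5  60  57  58  56   3   3   3   3   3   2   3   . -62 -59 -81 -81 -33
60    3   4   5  87  89  56  55   4   2   2   3   2   3   5   3 -58 -88 -89 -60  -6
40    4   3   3  54  87  55  54  34  38  41  39   4   3   4   2   1 -90 -58 -27 -26
20    4   3   4  56  56  55  54  40  42  45  43  39   4   4   3   4   0 -28  -4  -4
0    3   3   3  88  89  55  55  39  45  58  45  41   3   3   4   3   3   1  -4  -4
-20   53   2   3  85  88  56  54  39  41  44  42  40   3   4   4   4   3   3   3   1
-40   72   4   4  88  88  55  56  38  38  40  39   5   3   3   3   2   3   3   3   2
-60   23   3   3  58  60  58  59   3   5   3   3   4   2   4   4   3   4   4   3   4
-80    4   3   3   4   4   3  19  20   3  17  18   4   4   3   4   3   4   3  20  18
-100    3   4   3   3   3   4  19  18   3  18  18   3   2   2   2   3   3   2  18  17
-120    4   3   3   3   3   3   5   4   4   3   3   5   3   4   3   3   3   4   3   5
-140    2   5   3   3   3   3   3   3   4   3   4   3   3   3   4   3   3   2   2   1
-160    0   2   2   0   2   2   1   2   0   3   2   1   3   1   0   1   1   0   0  -1
-180    .   .   .   .   .   .   .   .   .   .   .   .   .   .   .   .   0  -3   .   .
```

View pics/c.png

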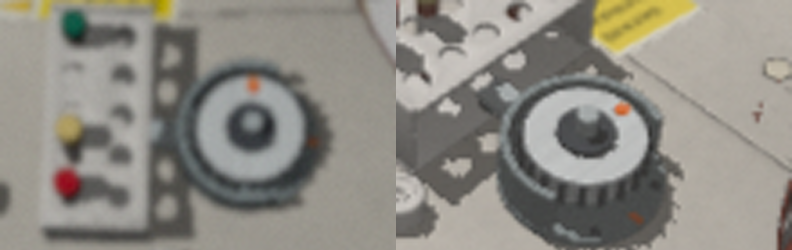

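```bash
python3 - <<'E'
from h import *
d={n:dict(np.load(f'last_{n}.npz')) for n in('top','scene')}
t=d['top'];s=d['scene']
for n,st,mk,dt in(('top',(70.8+225-.6,115+122/3.6),(225+312/3.6,115+142/3.6),(225+254/3.6,115+86/3.6)),('scene',(260+191/3.6,170+112/3.6),(260+240/3.6,170+217/3.6),(260+226/3.6,170+110/3.6))):
  print(n,[unproj(d[n],*p,z).round(1)[:2] for p,z in((st,56),(mk,6),(dt,38.6))])
for n in d:
  P=np.array([[unproj(d[n],u,v) for u in range(0,512,2)] for v in range(0,260,2)]).reshape(-1,3)
  R=np.hypot(P[:,0],P[:,1]);A=np.degrees(np.arctan2(P[:,1],P[:,0]))
  m=(R>430)&(R<820)&(A>-25)&(A<85)
  for a in range(-25,85,10):
    k=m&(A>=a)&(A<a+10); print(a,P[k,2].max().round() if k.any() else None,end='; ')
  print()
E
```

```text
top [array([528.6, -43.2]), array([527.4, -84.7]), array([555.8, -46. ])]
scene [array([531.6, -45. ]), array([530.1, -86.5]), array([557.9, -48.4])]
-25 9.0; -15 166.0; -5 58.0; 5 89.0; 15 193.0; 25 24.0; 35 15.0; 45 14.0; 55 -917.0; 65 -917.0; 75 None; 
-25 10.0; -15 171.0; -5 59.0; 5 88.0; 15 192.0; 25 22.0; 35 13.0; 45 12.0; 55 None; 65 None; 75 None;
```

{"fn": "play_rows", "kwargs": {
  "hand": [0, 0, 0, 0],
  "dp": [
    [0, 0, -0.04],
    [0, 0, -0.04],
    [0, 0, -0.04],
    [0, 0, 0]
  ],
  "roll": [0, 0, 0, 0]
}}

```text
clock: 0.43
ee_pos: [180.3, 600.2, 342.4]
eef_rot: [0.456, 3.106, 0.017]
wrist_force: [-0.2, -0.2, 1.0]
width: 73.7
grip_force: 0.0
```

{"fn": "play_rows", "kwargs": {
  "hand": [0, 0, 0, 0, 0, 0, 0, 0, 0, 0, 0],
  "dp": [
    [-0.0327, -0.0234, 0],
    [-0.0327, -0.0234, 0],
    [-0.0327, -0.0234, 0],
    [-0.0327, -0.0234, 0],
    [-0.0327, -0.0234, 0],
    [-0.0327, -0.0234, 0],
    [-0.0327, -0.0234, 0],
    [-0.0327, -0.0234, 0],
    [-0.0327, -0.0234, 0],
    [-0.0327, -0.0234, 0],
    [-0.0327, -0.0234, 0]
  ],
  "roll": [0, 0, 0, 0, 0, 0, 0, 0, 0, 0, 0]
}}

```text
clock: 1.35
ee_pos: [451.0, 246.8, 334.4]
eef_rot: [-0.457, -3.108, -0.0]
wrist_force: [0.8, 0.1, 0.5]
width: 2.6
grip_force: 0.0
```

{"fn": "play_rows", "kwargs": {
  "hand": [0, 0, 0, 0, 0, 0, 0, 0, 0, 0, 0, 0, 0, 0, 0, 0, 0, 0, 0, 0],
  "dp": [
    [-0.0183, -0.0331, 0],
    [-0.0183, -0.0331, 0],
    [-0.0183, -0.0331, 0],
    [-0.0183, -0.0331, 0],
    [-0.0183, -0.0331, 0],
    [-0.0183, -0.0331, 0],
    [-0.0183, -0.0331, 0],
    [-0.0183, -0.0331, 0],
    [-0.0183, -0.0331, 0],
    [-0.0183, -0.0331, 0],
    [0, 0, 0.03],
    [0, 0, 0.03],
    [0, 0, 0.03],
    [0, 0, 0.03],
    [0, 0, 0.03],
    [0, 0, 0],
    [0, 0, 0],
    [0, 0, 0],
    [0, 0, 0],
    [0, 0, 0]
  ],
  "roll": [0, 0, 0, 0, 0, 0, 0, 0, 0, 0, 0.122, 0.122, 0.122, 0.122, 0.122, 0.122, 0.122, 0.122, 0.122, 0.122]
}}

```text
clock: 3.02
ee_pos: [530.1, -121.0, 184.1]
eef_rot: [-2.161, -2.279, 0.0]
wrist_force: [-0.8, -0.1, 0.3]
width: 1.0
grip_force: 0.0
```

```bash
python3 - <<'E'
from h import *
w=grab('wrist','w.png',s=1.5)
from scipy.spatial.transform import Rotation as R
s=state();print(s['ee_pos'],R.from_rotvec(s['eef_rot']).as_matrix().round(3),s['joint_pos'].round(2))
for p in([530,-44,56],[529,-85,6]):print(proj(w,p)*1.5)
E
```

```text
[ 530.10674861 -120.97679874  184.14640564] [[-0.044  0.999 -0.001]
 [ 0.999  0.044  0.   ]
 [ 0.    -0.001 -1.   ]] [-0.35  0.41  1.79  0.    0.94 -0.39]
[387.75812717 175.59829901]
[383.00175016 225.52421306]
```

View pics/w.png

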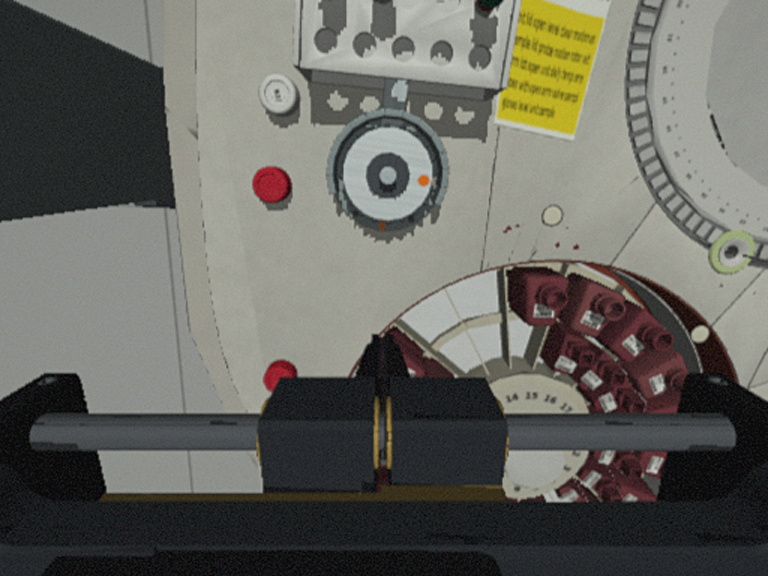

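Wrist view: stud top at (388,175), as predicted; mark at (381,226), dot at (424,180). The closed fingertips show near (378,340). I'll refine the yaw and look closer at the fingertips.

```bash
python3 - <<'E'
from h import *
w=dict(np.load('last_wrist.npz'))
c=unproj(w,388/1.5,175/1.5,56);m=unproj(w,381/1.5,226/1.5,6);dt=unproj(w,424/1.5,180.5/1.5,38.8);l,q=unproj(w,300/1.5,68/1.5,3),unproj(w,497/1.5,90/1.5,3)
print(c,m,dt)
print('yaw mark',np.arctan2(m[0]-c[0],-(m[1]-c[1])),'rack',np.arctan2(q[1]-l[1],q[0]-l[0]))
x,y=dt[:2]-c[:2];print('dot angle world from -y',np.arctan2(x,-y))
print('bar',unproj(w,400/1.5,92/1.5,16))
for p in((10,12),(10,-12),(-10,12),(-10,-12),(0,0)):
  a=np.array([530.1,-121,184.1])+p[0]*np.array([-.044,.999,0])+p[1]*np.array([.999,.044,0]);print(p,proj(w,a)*1.5)
im=w['color'][205:275,215:300,::-1]
cv2.imwrite('pics/f.png',cv2.resize(np.clip(im.astype(float)*2.5,0,255).astype('uint8'),None,fx=7,fy=7,interpolation=cv2.INTER_CUBIC))
print(w['depth'][220:250:4,235:275:3].round())
E
```

```text
[530.14370127 -43.59505285  56.        ] [527.35667088 -85.48269932   6.        ] [556.88823564 -46.32664896  38.8       ]
yaw mark -0.0664379300966938 rack -0.04764084991777202
dot angle world from -y 1.4690126679624589
bar [536.18520106  15.30978277  16.        ]
(10, 12) [409.16810437 338.96818125]
(10, -12) [354.6464723  338.48932363]
(-10, 12) [407.93941056 379.74078213]
(-10, -12) [355.07797992 379.28541589]
(0, 0) [381.70788792 359.43624268]
[[381. 381. 381. 380. 381. 381. 381. 462. 452. 458. 469. 446. 454. 467.]
 [381. 383. 381. 382. 382. 179. 183. 182. 179. 442. 453. 463. 474. 448.]
 [383. 384. 383. 382. 174. 173. 177. 177. 173. 173. 437. 447. 456. 469.]
 [385. 385. 387. 166. 167. 168. 171. 170. 167. 168. 168. 431. 443. 453.]
 [388. 386. 164. 162. 162. 161. 166. 165. 161. 161. 161. 163. 428. 437.]
 [390. 391. 157. 158. 157. 156. 161. 161. 157. 157. 157. 157. 422. 424.]
 [391. 473. 153. 153. 153. 152. 156. 155. 152. 153. 152. 152. 424. 424.]
 [498. 147. 148. 148. 147. 148. 152. 152. 147. 148. 149. 148. 147. 425.]]
```

View pics/f.png

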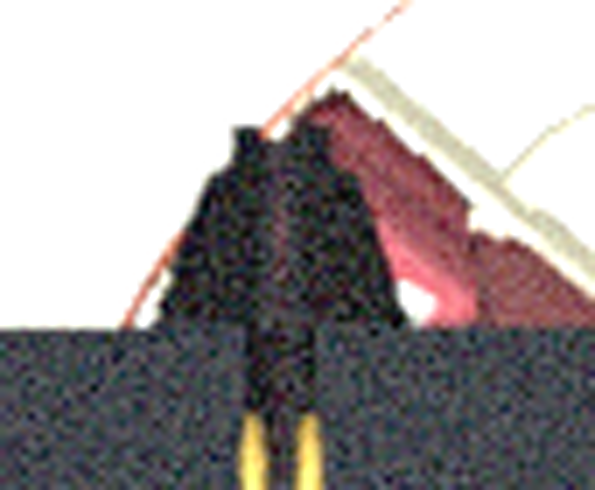

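The closed tips taper to about 9 mm along tool y at the end, so I'll push with the (+x,+y) corner tilted 25° into the rib gaps and follow the arc.

```bash
cat > plan.py <<'E'
from h import *
from scipy.spatial.transform import Rotation as R
AX=np.array([530.2,-43.8]);YAW=-0.06;TILT=np.radians(25);HX,HY=10,5.5
def pose(th,rr,z):
    b=-np.pi/2+YAW+np.radians(th);out=np.array([np.cos(b),np.sin(b)]);a=b+np.pi/2+TILT
    y=np.array([np.cos(a),np.sin(a)]);x=np.array([-np.sin(a),np.cos(a)])
    return np.r_[AX+rr*out-HX*x-HY*y,z],a
def cur():
    s=state();M=R.from_rotvec(s['eef_rot']).as_matrix();p=s['ee_pos'];a=np.arctan2(M[1,1],M[0,1])
    y=np.array([np.cos(a),np.sin(a)]);x=np.array([-np.sin(a),np.cos(a)]);c=p[:2]+HX*x+HY*y-AX
    return p,a,np.degrees(np.arctan2(c[1],c[0])+np.pi/2-YAW),np.hypot(*c),np.degrees(a-TILT-YAW)
def plan(way):
    """way: (theta,r,z,nrows)"""
    p,a,th,rr,ph=cur();print('now th %.1f r %.1f z %.1f ori %.1f'%(th,rr,p[2],ph),'F',state()['wrist_force'].round(1))
    th0,r0,z0=th,rr,p[2]
    dps=[];rl=[]
    for t,q,z,n in way:
        for i in range(1,n+1):
            f=i/n;P,A=pose(th0+(t-th0)*f,r0+(q-r0)*f,z0+(z-z0)*f)
            d=P-p;y=np.array([np.cos(a),np.sin(a)]);x=np.array([-np.sin(a),np.cos(a)])
            dps.append([round(float(d[:2]@x)/1e3,4),round(float(d[:2]@y)/1e3,4),round(-float(d[2])/1e3,4)]);rl.append(round(-float(A-a),3))
            a=a-rl[-1];p=p+np.r_[(dps[-1][0]*x+dps[-1][1]*y)*1e3,-dps[-1][2]*1e3]
        th0,r0,z0=t,q,z
    print([0]*len(rl));print(dps);print(rl)
E
python3 -c "
from plan import *
plan([(-36,56,130,3),(-36,52,28,5),(-36,46,28,1),(-36,36.5,28,3),(-30,34.2,28,3)])"
```

```text
now th 7.7 r 67.1 z 184.1 ori -19.0 F [ 0.7  0.3 -0.3]
[0, 0, 0, 0, 0, 0, 0, 0, 0, 0, 0, 0, 0, 0, 0]
[[0.0043, -0.0139, 0.018], [0.0132, -0.0135, 0.0181], [0.0126, -0.0128, 0.018], [0.0007, 0.0003, 0.0204], [0.0008, 0.0004, 0.0204], [0.0007, 0.0003, 0.0204], [0.0007, 0.0004, 0.0204], [0.0007, 0.0003, 0.0204], [0.0055, 0.0025, 0.0], [0.0028, 0.0014, 0.0], [0.0029, 0.0013, 0.0], [0.0029, 0.0013, 0.0], [-0.0, 0.0019, 0.0], [-0.0, 0.0017, 0.0], [0.0, 0.0018, 0.0]]
[-0.212, 0.254, 0.254, -0.0, -0.0, -0.0, -0.0, -0.0, -0.0, -0.0, -0.0, -0.0, -0.035, -0.035, -0.035]
```

```bash
python3 - <<'E'
s=open('plan.py').read()
s=s.replace("th0,r0,z0=th,rr,p[2]\n","th0,r0,z0=th,rr,p[2];e0=np.radians(ph-th);w=1\n").replace("d=P-p;","A+=e0*w*(1-f);P[:2]=P[:2];d=P-p;").replace("        th0,r0,z0=t,q,z","        th0,r0,z0=t,q,z;w=0").replace("P[:2]=P[:2];","")
open('plan.py','w').write(s)
E
python3 -c "
from plan import *
plan([(-36,56,130,4),(-36,52,28,5),(-36,46,28,1),(-36,36.5,28,3),(-30,34.2,28,3)])"
```

```text
now th 7.7 r 67.1 z 184.1 ori -19.0 F [ 0.7  0.3 -0.3]
[0, 0, 0, 0, 0, 0, 0, 0, 0, 0, 0, 0, 0, 0, 0, 0]
[[0.0025, -0.0094, 0.0135], [0.0054, -0.0134, 0.0136], [0.0068, -0.0121, 0.0135], [0.0079, -0.0108, 0.0135], [0.0007, 0.0003, 0.0204], [0.0008, 0.0004, 0.0204], [0.0007, 0.0003, 0.0204], [0.0007, 0.0003, 0.0204], [0.0007, 0.0004, 0.0204], [0.0055, 0.0025, 0.0], [0.0029, 0.0013, 0.0], [0.0028, 0.0014, 0.0], [0.0029, 0.0013, 0.0], [-0.0, 0.0018, 0.0], [0.0, 0.0018, 0.0], [0.0, 0.0018, 0.0]]
[0.074, 0.074, 0.074, 0.074, -0.0, -0.0, -0.0, -0.0, -0.0, -0.0, -0.0, -0.0, -0.0, -0.035, -0.035, -0.035]
```

{"fn": "play_rows", "kwargs": {
  "hand": [0, 0, 0, 0, 0, 0, 0, 0, 0, 0, 0, 0, 0, 0, 0, 0],
  "dp": [
    [0.0025, -0.0094, 0.0135],
    [0.0054, -0.0134, 0.0136],
    [0.0068, -0.0121, 0.0135],
    [0.0079, -0.0108, 0.0135],
    [0.0007, 0.0003, 0.0204],
    [0.0008, 0.0004, 0.0204],
    [0.0007, 0.0003, 0.0204],
    [0.0007, 0.0003, 0.0204],
    [0.0007, 0.0004, 0.0204],
    [0.0055, 0.0025, 0.0],
    [0.0029, 0.0013, 0.0],
    [0.0028, 0.0014, 0.0],
    [0.0029, 0.0013, 0.0],
    [0, 0.0018, 0],
    [0, 0.0018, 0],
    [0, 0.0018, 0]
  ],
  "roll": [0.074, 0.074, 0.074, 0.074, 0, 0, 0, 0, 0, 0, 0, 0, 0, -0.035, -0.035, -0.035]
}}

```text
clock: 4.4
ee_pos: [504.4, -81.8, 29.7]
eef_rot: [2.359, 2.073, 0.001]
wrist_force: [-3.4, -2.5, 1.3]
width: 0.5
grip_force: 1.8
```

```bash
python3 -c "
from plan import *
grab('wrist','g.png',(150,60,400,250),3)
plan([(50,34.2,28,14)])"
```

```text
now th -29.9 r 34.5 z 29.6 ori -28.8 F [-2.1 -0.7  1.5]
[0, 0, 0, 0, 0, 0, 0, 0, 0, 0, 0, 0, 0, 0]
[[-0.0017, 0.004, 0.0001], [-0.0019, 0.0042, 0.0001], [-0.0018, 0.0041, 0.0002], [-0.0019, 0.0042, 0.0001], [-0.0018, 0.0042, 0.0001], [-0.0018, 0.0042, 0.0001], [-0.0018, 0.0042, 0.0001], [-0.0018, 0.0041, 0.0001], [-0.0018, 0.0042, 0.0002], [-0.0018, 0.0042, 0.0001], [-0.0018, 0.0042, 0.0001], [-0.0018, 0.0042, 0.0001], [-0.0017, 0.0041, 0.0001], [-0.0018, 0.0042, 0.0001]]
[-0.098, -0.099, -0.098, -0.098, -0.098, -0.099, -0.098, -0.098, -0.098, -0.099, -0.098, -0.098, -0.099, -0.098]
```

View pics/g.png

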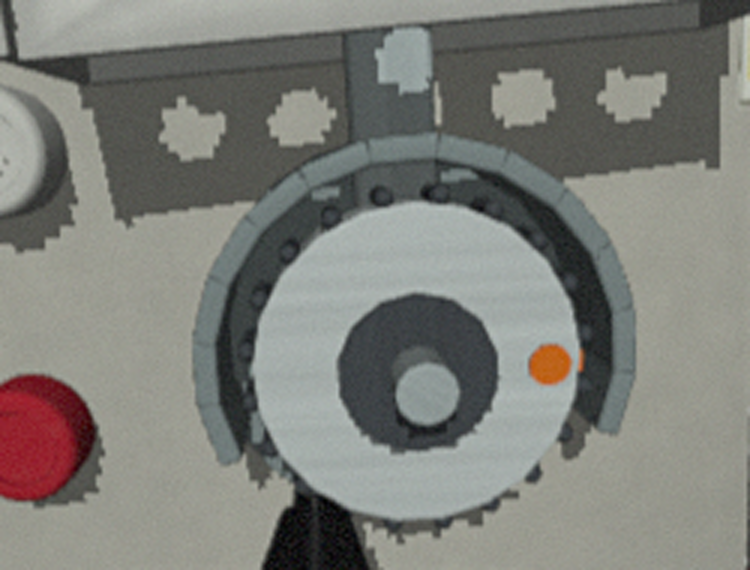

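The tip sits in a rib gap beside the left guard end. The dot is at about (550,364) in the crop and the guard is clear, so I'll stroke now.

{"fn": "play_rows", "kwargs": {
  "hand": [0, 0, 0, 0, 0, 0, 0, 0, 0, 0, 0, 0, 0, 0],
  "dp": [
    [-0.0018, 0.0042, 0.0001],
    [-0.0018, 0.0042, 0.0001],
    [-0.0018, 0.0042, 0.0001],
    [-0.0018, 0.0042, 0.0001],
    [-0.0018, 0.0042, 0.0001],
    [-0.0018, 0.0042, 0.0001],
    [-0.0018, 0.0042, 0.0001],
    [-0.0018, 0.0042, 0.0001],
    [-0.0018, 0.0042, 0.0001],
    [-0.0018, 0.0042, 0.0001],
    [-0.0018, 0.0042, 0.0001],
    [-0.0018, 0.0042, 0.0001],
    [-0.0018, 0.0041, 0.0001],
    [-0.0018, 0.0042, 0.0001]
  ],
  "roll": [-0.098, -0.099, -0.098, -0.098, -0.098, -0.099, -0.098, -0.098, -0.098, -0.099, -0.098, -0.098, -0.099, -0.098]
}}

```text
clock: 5.62
ee_pos: [563.5, -76.0, 28.7]
eef_rot: [0.504, 3.099, -0.0]
wrist_force: [-1.7, -1.6, 6.0]
width: 0.3
grip_force: 2.7
```

```bash
cat > look.py <<'E'
from plan import *
def dot():
    """ring angle mod 2pi from the orange dot, wrist view"""
    w=grab('wrist','tmp.png');h=cv2.cvtColor(w['color'],cv2.COLOR_RGB2HSV)
    m=cv2.inRange(h,(5,150,120),(18,255,255));n,_,st,ce=cv2.connectedComponentsWithStats(m)
    for i in np.argsort(-st[1:,4])[:4]+1:
        for z in(38.6,43.5):
            P=unproj(w,*ce[i],z)[:2]-AX
            print('px',ce[i].round(1),'area',st[i,4],'z',z,'r %.1f ang %.3f'%(np.hypot(*P),(np.arctan2(P[1],P[0])+np.pi/2-YAW)%(2*np.pi)))
E
python3 -c "
from look import *
dot()
plan([(50,46,29,2),(-37,46,29,13),(-37,34.2,29,2)])"
```

```text
px [332.5 177. ] area 139 z 38.6 r 26.7 ang 2.994
px [332.5 177. ] area 139 z 43.5 r 25.4 ang 3.045
px [343. 176.] area 5 z 38.6 r 32.8 ang 2.991
px [343. 176.] area 5 z 43.5 r 31.4 ang 3.033
now th 51.5 r 35.1 z 28.7 ori 50.4 F [-1.  -1.6  3.7]
[0, 0, 0, 0, 0, 0, 0, 0, 0, 0, 0, 0, 0, 0, 0, 0, 0]
[[-0.0048, -0.0026, -0.0001], [-0.0047, -0.003, -0.0002], [0.0033, -0.0058, 0.0], [0.0032, -0.0059, 0.0], [0.0033, -0.0058, 0.0], [0.0032, -0.0059, 0.0], [0.0033, -0.0058, 0.0], [0.0033, -0.0059, 0.0], [0.0032, -0.0058, 0.0], [0.0033, -0.0059, 0.0], [0.0032, -0.0059, 0.0], [0.0033, -0.0058, 0.0], [0.0033, -0.0059, 0.0], [0.0032, -0.0058, 0.0], [0.0033, -0.0059, 0.0], [0.0053, 0.0025, 0.0], [0.0054, 0.0025, 0.0]]
[0.004, 0.003, 0.117, 0.117, 0.117, 0.116, 0.117, 0.117, 0.117, 0.117, 0.117, 0.116, 0.117, 0.117, 0.117, -0.0, -0.0]
```

Stroke one moved the ring from 1.53 to about 3.00. I'll repeat this as a return plus a stroke per cycle.

```bash
python3 -c "
from look import *
plan([(50,46,29.2,2),(-40,46,29.2,14),(-40,34.2,29.2,2),(52,34.2,29.8,16)])"
```

```text
now th 51.5 r 35.1 z 28.7 ori 50.4 F [-1.  -1.6  3.7]
[0, 0, 0, 0, 0, 0, 0, 0, 0, 0, 0, 0, 0, 0, 0, 0, 0, 0, 0, 0, 0, 0, 0, 0, 0, 0, 0, 0, 0, 0, 0, 0, 0, 0]
[[-0.0048, -0.0026, -0.0002], [-0.0047, -0.003, -0.0003], [0.0031, -0.0056, 0.0], [0.0032, -0.0056, 0.0], [0.0031, -0.0057, 0.0], [0.0031, -0.0056, 0.0], [0.0031, -0.0056, 0.0], [0.0031, -0.0056, 0.0], [0.0031, -0.0057, 0.0], [0.0032, -0.0056, 0.0], [0.0031, -0.0056, 0.0], [0.0031, -0.0057, 0.0], [0.0031, -0.0056, 0.0], [0.0031, -0.0056, 0.0], [0.0031, -0.0057, 0.0], [0.0032, -0.0056, 0.0], [0.0053, 0.0025, 0.0], [0.0054, 0.0025, 0.0], [-0.0018, 0.0042, -0.0], [-0.0018, 0.0042, -0.0001], [-0.0018, 0.0042, -0.0], [-0.0018, 0.0042, -0.0], [-0.0018, 0.0042, -0.0001], [-0.0018, 0.0042, -0.0], [-0.0018, 0.0042, -0.0001], [-0.0018, 0.0042, 0.0], [-0.0018, 0.0043, -0.0], [-0.0018, 0.0042, -0.0001], [-0.0018, 0.0042, -0.0], [-0.0018, 0.0042, -0.0], [-0.0017, 0.0042, -0.0001], [-0.0018, 0.0042, -0.0], [-0.0018, 0.0042, -0.0001], [-0.0018, 0.0042, 0.0]]
[0.004, 0.003, 0.112, 0.113, 0.112, 0.112, 0.112, 0.112, 0.113, 0.112, 0.112, 0.112, 0.112, 0.113, 0.112, 0.112, 0.0, 0.0, -0.1, -0.101, -0.1, -0.1, -0.101, -0.1, -0.1, -0.101, -0.1, -0.1, -0.101, -0.1, -0.101, -0.1, -0.1, -0.101]
```

{"fn": "play_rows", "kwargs": {
  "hand": [0, 0, 0, 0, 0, 0, 0, 0, 0, 0, 0, 0, 0, 0, 0, 0, 0, 0],
  "dp": [
    [-0.0048, -0.0026, -0.0002],
    [-0.0047, -0.003, -0.0003],
    [0.0031, -0.0056, 0.0],
    [0.0032, -0.0056, 0.0],
    [0.0031, -0.0057, 0.0],
    [0.0031, -0.0056, 0.0],
    [0.0031, -0.0056, 0.0],
    [0.0031, -0.0056, 0.0],
    [0.0031, -0.0057, 0.0],
    [0.0032, -0.0056, 0.0],
    [0.0031, -0.0056, 0.0],
    [0.0031, -0.0057, 0.0],
    [0.0031, -0.0056, 0.0],
    [0.0031, -0.0056, 0.0],
    [0.0031, -0.0057, 0.0],
    [0.0032, -0.0056, 0.0],
    [0.0053, 0.0025, 0.0],
    [0.0054, 0.0025, 0.0]
  ],
  "roll": [0.004, 0.003, 0.112, 0.113, 0.112, 0.112, 0.112, 0.112, 0.113, 0.112, 0.112, 0.112, 0.112, 0.113, 0.112, 0.112, 0, 0]
}}

```text
clock: 7.17
ee_pos: [497.7, -76.1, 28.0]
eef_rot: [2.558, 1.823, 0.001]
wrist_force: [-6.0, -5.7, 2.2]
width: 0.3
grip_force: 4.9
```

{"fn": "play_rows", "kwargs": {
  "hand": [0, 0, 0, 0, 0, 0, 0, 0, 0, 0, 0, 0, 0, 0, 0, 0],
  "dp": [
    [-0.0018, 0.0042, 0],
    [-0.0018, 0.0042, -0.0001],
    [-0.0018, 0.0042, 0],
    [-0.0018, 0.0042, 0],
    [-0.0018, 0.0042, -0.0001],
    [-0.0018, 0.0042, 0],
    [-0.0018, 0.0042, -0.0001],
    [-0.0018, 0.0042, 0],
    [-0.0018, 0.0043, 0],
    [-0.0018, 0.0042, -0.0001],
    [-0.0018, 0.0042, 0],
    [-0.0018, 0.0042, 0],
    [-0.0017, 0.0042, -0.0001],
    [-0.0018, 0.0042, 0],
    [-0.0018, 0.0042, -0.0001],
    [-0.0018, 0.0042, 0]
  ],
  "roll": [-0.1, -0.101, -0.1, -0.1, -0.101, -0.1, -0.1, -0.101, -0.1, -0.1, -0.101, -0.1, -0.101, -0.1, -0.1, -0.101]
}}

```text
clock: 8.5
ee_pos: [563.8, -75.1, 28.4]
eef_rot: [0.454, 3.108, -0.0]
wrist_force: [-0.6, -1.2, 0.9]
width: 0.4
grip_force: 1.0
```

```bash
python3 -c "
from look import *
dot()
plan([(50,46,30.2,2),(-40,46,30.2,14),(-40,34.2,30.2,2),(52,34.2,30.6,16)])"
```

```text
px [284.3 137.3] area 153 z 38.6 r 26.8 ang 4.597
px [284.3 137.3] area 153 z 43.5 r 27.3 ang 4.614
px [282.7 124.5] area 15 z 38.6 r 33.9 ang 4.605
px [282.7 124.5] area 15 z 43.5 r 34.2 ang 4.618
now th 52.2 r 34.6 z 28.4 ori 52.2 F [ 1.6 -1.4  0.5]
[0, 0, 0, 0, 0, 0, 0, 0, 0, 0, 0, 0, 0, 0, 0, 0, 0, 0, 0, 0, 0, 0, 0, 0, 0, 0, 0, 0, 0, 0, 0, 0, 0, 0]
[[-0.0047, -0.0033, -0.0009], [-0.0047, -0.0034, -0.0009], [0.0031, -0.0056, 0.0], [0.0031, -0.0056, 0.0], [0.0031, -0.0057, 0.0], [0.0031, -0.0056, 0.0], [0.0032, -0.0056, 0.0], [0.0031, -0.0057, 0.0], [0.0031, -0.0056, 0.0], [0.0031, -0.0056, 0.0], [0.0031, -0.0057, 0.0], [0.0031, -0.0056, 0.0], [0.0032, -0.0056, 0.0], [0.0031, -0.0057, 0.0], [0.0031, -0.0056, 0.0], [0.0031, -0.0056, 0.0], [0.0054, 0.0025, 0.0], [0.0053, 0.0025, 0.0], [-0.0018, 0.0042, 0.0], [-0.0018, 0.0042, -0.0], [-0.0018, 0.0042, -0.0], [-0.0018, 0.0042, -0.0001], [-0.0018, 0.0042, 0.0], [-0.0017, 0.0042, -0.0], [-0.0018, 0.0042, -0.0], [-0.0018, 0.0042, -0.0001], [-0.0018, 0.0042, 0.0], [-0.0018, 0.0043, -0.0], [-0.0018, 0.0042, -0.0], [-0.0018, 0.0042, -0.0001], [-0.0018, 0.0042, 0.0], [-0.0018, 0.0042, -0.0], [-0.0018, 0.0042, -0.0], [-0.0018, 0.0042, -0.0001]]
[0.019, 0.02, 0.112, 0.112, 0.112, 0.112, 0.113, 0.112, 0.112, 0.112, 0.112, 0.113, 0.112, 0.112, 0.112, 0.112, 0.0, 0.0, -0.1, -0.1, -0.101, -0.1, -0.1, -0.101, -0.1, -0.1, -0.101, -0.1, -0.1, -0.101, -0.1, -0.101, -0.1, -0.1]
```

{"fn": "play_rows", "kwargs": {
  "hand": [0, 0, 0, 0, 0, 0, 0, 0, 0, 0, 0, 0, 0, 0, 0, 0, 0, 0],
  "dp": [
    [-0.0047, -0.0033, -0.0009],
    [-0.0047, -0.0034, -0.0009],
    [0.0031, -0.0056, 0.0],
    [0.0031, -0.0056, 0.0],
    [0.0031, -0.0057, 0.0],
    [0.0031, -0.0056, 0.0],
    [0.0032, -0.0056, 0.0],
    [0.0031, -0.0057, 0.0],
    [0.0031, -0.0056, 0.0],
    [0.0031, -0.0056, 0.0],
    [0.0031, -0.0057, 0.0],
    [0.0031, -0.0056, 0.0],
    [0.0032, -0.0056, 0.0],
    [0.0031, -0.0057, 0.0],
    [0.0031, -0.0056, 0.0],
    [0.0031, -0.0056, 0.0],
    [0.0054, 0.0025, 0.0],
    [0.0053, 0.0025, 0.0]
  ],
  "roll": [0.019, 0.02, 0.112, 0.112, 0.112, 0.112, 0.113, 0.112, 0.112, 0.112, 0.112, 0.113, 0.112, 0.112, 0.112, 0.112, 0, 0]
}}

```text
clock: 10.05
ee_pos: [497.3, -75.9, 30.2]
eef_rot: [2.561, 1.818, 0.0]
wrist_force: [-4.2, -6.0, 0.1]
width: 0.6
grip_force: 3.2
```

{"fn": "play_rows", "kwargs": {
  "hand": [0, 0, 0, 0, 0, 0, 0, 0, 0, 0, 0, 0, 0, 0, 0, 0],
  "dp": [
    [-0.0018, 0.0042, 0],
    [-0.0018, 0.0042, 0],
    [-0.0018, 0.0042, 0],
    [-0.0018, 0.0042, -0.0001],
    [-0.0018, 0.0042, 0],
    [-0.0017, 0.0042, 0],
    [-0.0018, 0.0042, 0],
    [-0.0018, 0.0042, -0.0001],
    [-0.0018, 0.0042, 0],
    [-0.0018, 0.0043, 0],
    [-0.0018, 0.0042, 0],
    [-0.0018, 0.0042, -0.0001],
    [-0.0018, 0.0042, 0],
    [-0.0018, 0.0042, 0],
    [-0.0018, 0.0042, 0],
    [-0.0018, 0.0042, -0.0001]
  ],
  "roll": [-0.1, -0.1, -0.101, -0.1, -0.1, -0.101, -0.1, -0.1, -0.101, -0.1, -0.1, -0.101, -0.1, -0.101, -0.1, -0.1]
}}

```text
clock: 11.38
ee_pos: [563.5, -75.0, 30.7]
eef_rot: [0.462, 3.107, -0.0]
wrist_force: [-0.5, -1.0, 2.1]
width: 0.3
grip_force: 1.4
```

```bash
python3 -c "
from look import *
dot()
plan([(50,46,30.8,2),(-40,46,30.8,14),(-40,34.2,30.8,2),(52,34.2,31.2,16)])"
```

```text
px [243.3 186.1] area 131 z 38.6 r 26.5 ang 6.129
px [243.3 186.1] area 131 z 43.5 r 26.2 ang 6.080
px [231.7 185.4] area 9 z 38.6 r 33.4 ang 6.101
px [231.7 185.4] area 9 z 43.5 r 33.0 ang 6.062
now th 52.1 r 34.3 z 30.8 ori 51.9 F [ 0.9 -1.5  1.7]
[0, 0, 0, 0, 0, 0, 0, 0, 0, 0, 0, 0, 0, 0, 0, 0, 0, 0, 0, 0, 0, 0, 0, 0, 0, 0, 0, 0, 0, 0, 0, 0, 0, 0]
[[-0.0049, -0.0033, -0.0], [-0.0049, -0.0034, -0.0], [0.0031, -0.0056, -0.0], [0.0032, -0.0056, -0.0], [0.0031, -0.0057, -0.0], [0.0031, -0.0056, -0.0], [0.0031, -0.0056, -0.0], [0.0031, -0.0057, -0.0], [0.0031, -0.0056, -0.0], [0.0032, -0.0056, -0.0], [0.0031, -0.0057, -0.0], [0.0031, -0.0056, -0.0], [0.0031, -0.0056, -0.0], [0.0031, -0.0056, -0.0], [0.0031, -0.0057, -0.0], [0.0032, -0.0056, -0.0], [0.0053, 0.0025, -0.0], [0.0054, 0.0025, -0.0], [-0.0018, 0.0042, -0.0001], [-0.0018, 0.0042, 0.0], [-0.0018, 0.0042, -0.0], [-0.0018, 0.0042, -0.0], [-0.0018, 0.0042, -0.0001], [-0.0018, 0.0042, 0.0], [-0.0018, 0.0042, -0.0], [-0.0018, 0.0042, -0.0], [-0.0018, 0.0042, -0.0001], [-0.0018, 0.0042, 0.0], [-0.0018, 0.0043, -0.0], [-0.0018, 0.0042, -0.0], [-0.0018, 0.0042, -0.0001], [-0.0017, 0.0042, 0.0], [-0.0018, 0.0042, -0.0], [-0.0018, 0.0042, -0.0]]
[0.017, 0.017, 0.112, 0.112, 0.113, 0.112, 0.112, 0.112, 0.112, 0.113, 0.112, 0.112, 0.112, 0.112, 0.113, 0.112, -0.0, -0.0, -0.101, -0.1, -0.1, -0.101, -0.1, -0.1, -0.101, -0.1, -0.1, -0.101, -0.1, -0.101, -0.1, -0.1, -0.101, -0.1]
```

Ring at 6.11 rad, forces small. Two more cycles with the same rows, raising z 0.6 mm each.

{"fn": "play_rows", "kwargs": {
  "hand": [0, 0, 0, 0, 0, 0, 0, 0, 0, 0, 0, 0, 0, 0, 0, 0, 0, 0],
  "dp": [
    [-0.0049, -0.0033, 0],
    [-0.0049, -0.0034, 0],
    [0.0031, -0.0056, 0],
    [0.0032, -0.0056, 0],
    [0.0031, -0.0057, 0],
    [0.0031, -0.0056, 0],
    [0.0031, -0.0056, 0],
    [0.0031, -0.0057, 0],
    [0.0031, -0.0056, 0],
    [0.0032, -0.0056, 0],
    [0.0031, -0.0057, 0],
    [0.0031, -0.0056, 0],
    [0.0031, -0.0056, 0],
    [0.0031, -0.0056, 0],
    [0.0031, -0.0057, 0],
    [0.0032, -0.0056, 0],
    [0.0053, 0.0025, 0],
    [0.0054, 0.0025, 0]
  ],
  "roll": [0.017, 0.017, 0.112, 0.112, 0.113, 0.112, 0.112, 0.112, 0.112, 0.113, 0.112, 0.112, 0.112, 0.112, 0.113, 0.112, 0, 0]
}}

```text
clock: 12.93
ee_pos: [497.3, -75.9, 30.5]
eef_rot: [2.562, 1.818, 0.0]
wrist_force: [-2.0, -1.8, -0.2]
width: 0.5
grip_force: 1.8
```

{"fn": "play_rows", "kwargs": {
  "hand": [0, 0, 0, 0, 0, 0, 0, 0, 0, 0, 0, 0, 0, 0, 0, 0],
  "dp": [
    [-0.0018, 0.0042, -0.0001],
    [-0.0018, 0.0042, 0],
    [-0.0018, 0.0042, 0],
    [-0.0018, 0.0042, 0],
    [-0.0018, 0.0042, -0.0001],
    [-0.0018, 0.0042, 0],
    [-0.0018, 0.0042, 0],
    [-0.0018, 0.0042, 0],
    [-0.0018, 0.0042, -0.0001],
    [-0.0018, 0.0042, 0],
    [-0.0018, 0.0043, 0],
    [-0.0018, 0.0042, 0],
    [-0.0018, 0.0042, -0.0001],
    [-0.0017, 0.0042, 0],
    [-0.0018, 0.0042, 0],
    [-0.0018, 0.0042, 0]
  ],
  "roll": [-0.101, -0.1, -0.1, -0.101, -0.1, -0.1, -0.101, -0.1, -0.1, -0.101, -0.1, -0.101, -0.1, -0.1, -0.101, -0.1]
}}

```text
clock: 14.27
ee_pos: [563.4, -75.0, 30.9]
eef_rot: [0.46, 3.107, -0.0]
wrist_force: [-0.1, -2.1, 1.4]
width: 0.7
grip_force: 1.2
```

```bash
python3 -c "
from look import *
dot()
plan([(50,46,31.4,2),(-40,46,31.4,14),(-40,34.2,31.4,2),(52,34.2,31.8,16)])"
```

```text
px [290.9 223.2] area 96 z 38.6 r 26.4 ang 1.456
px [290.9 223.2] area 96 z 43.5 r 24.3 ang 1.438
now th 52.0 r 34.2 z 31.0 ori 52.0 F [ 1.1 -1.3  0.8]
[0, 0, 0, 0, 0, 0, 0, 0, 0, 0, 0, 0, 0, 0, 0, 0, 0, 0, 0, 0, 0, 0, 0, 0, 0, 0, 0, 0, 0, 0, 0, 0, 0, 0]
[[-0.005, -0.0033, -0.0002], [-0.0049, -0.0034, -0.0002], [0.0031, -0.0056, -0.0], [0.0031, -0.0057, -0.0], [0.0032, -0.0056, -0.0], [0.0031, -0.0056, -0.0], [0.0031, -0.0056, -0.0], [0.0031, -0.0057, -0.0], [0.0031, -0.0056, -0.0], [0.0032, -0.0056, -0.0], [0.0031, -0.0057, -0.0], [0.0031, -0.0056, -0.0], [0.0031, -0.0056, -0.0], [0.0031, -0.0057, -0.0], [0.0031, -0.0056, -0.0], [0.0032, -0.0056, -0.0], [0.0053, 0.0025, -0.0], [0.0054, 0.0025, -0.0], [-0.0018, 0.0042, -0.0001], [-0.0018, 0.0042, 0.0], [-0.0018, 0.0042, -0.0], [-0.0018, 0.0042, -0.0], [-0.0018, 0.0042, -0.0001], [-0.0018, 0.0042, 0.0], [-0.0018, 0.0042, -0.0], [-0.0018, 0.0042, -0.0], [-0.0018, 0.0042, -0.0001], [-0.0018, 0.0042, 0.0], [-0.0018, 0.0042, -0.0], [-0.0018, 0.0043, -0.0], [-0.0018, 0.0042, -0.0001], [-0.0017, 0.0042, 0.0], [-0.0018, 0.0042, -0.0], [-0.0018, 0.0042, -0.0]]
[0.017, 0.018, 0.112, 0.112, 0.113, 0.112, 0.112, 0.112, 0.112, 0.113, 0.112, 0.112, 0.112, 0.112, 0.113, 0.112, -0.0, -0.0, -0.101, -0.1, -0.1, -0.101, -0.1, -0.1, -0.101, -0.1, -0.1, -0.101, -0.1, -0.101, -0.1, -0.1, -0.101, -0.1]
```

{"fn": "play_rows", "kwargs": {
  "hand": [0, 0, 0, 0, 0, 0, 0, 0, 0, 0, 0, 0, 0, 0, 0, 0, 0, 0],
  "dp": [
    [-0.005, -0.0033, -0.0003],
    [-0.0049, -0.0034, -0.0003],
    [0.0031, -0.0056, 0],
    [0.0031, -0.0057, 0],
    [0.0032, -0.0056, 0],
    [0.0031, -0.0056, 0],
    [0.0031, -0.0056, 0],
    [0.0031, -0.0057, 0],
    [0.0031, -0.0056, 0],
    [0.0032, -0.0056, 0],
    [0.0031, -0.0057, 0],
    [0.0031, -0.0056, 0],
    [0.0031, -0.0056, 0],
    [0.0031, -0.0057, 0],
    [0.0031, -0.0056, 0],
    [0.0032, -0.0056, 0],
    [0.0053, 0.0025, 0],
    [0.0054, 0.0025, 0]
  ],
  "roll": [0.017, 0.018, 0.112, 0.112, 0.113, 0.112, 0.112, 0.112, 0.112, 0.113, 0.112, 0.112, 0.112, 0.112, 0.113, 0.112, 0, 0]
}}

```text
clock: 15.82
ee_pos: [497.3, -75.9, 31.5]
eef_rot: [2.562, 1.818, 0.0]
wrist_force: [-2.2, -0.6, 0.5]
width: 0.4
grip_force: 1.4
```

{"fn": "play_rows", "kwargs": {
  "hand": [0, 0, 0, 0, 0, 0, 0, 0, 0, 0, 0, 0, 0, 0, 0, 0],
  "dp": [
    [-0.0018, 0.0042, -0.0001],
    [-0.0018, 0.0042, 0],
    [-0.0018, 0.0042, 0],
    [-0.0018, 0.0042, 0],
    [-0.0018, 0.0042, -0.0001],
    [-0.0018, 0.0042, 0],
    [-0.0018, 0.0042, 0],
    [-0.0018, 0.0042, 0],
    [-0.0018, 0.0042, -0.0001],
    [-0.0018, 0.0042, 0],
    [-0.0018, 0.0042, 0],
    [-0.0018, 0.0043, 0],
    [-0.0018, 0.0042, -0.0001],
    [-0.0017, 0.0042, 0],
    [-0.0018, 0.0042, 0],
    [-0.0018, 0.0042, 0]
  ],
  "roll": [-0.101, -0.1, -0.1, -0.101, -0.1, -0.1, -0.101, -0.1, -0.1, -0.101, -0.1, -0.101, -0.1, -0.1, -0.101, -0.1]
}}

```text
clock: 17.15
ee_pos: [563.4, -74.9, 32.1]
eef_rot: [0.46, 3.107, -0.0]
wrist_force: [-1.5, -1.4, 2.6]
width: 0.1
grip_force: 1.7
```

```bash
python3 -c "
from look import *
dot()
plan([(50,46,32.2,2),(-40,46,32.2,14),(-40,34.2,32.2,2),(52,34.2,32.6,16)])"
```

```text
px [332.3 179.2] area 138 z 38.6 r 27.3 ang 2.977
px [332.3 179.2] area 138 z 43.5 r 26.0 ang 3.026
px [343. 179.] area 3 z 38.6 r 33.7 ang 2.968
px [343. 179.] area 3 z 43.5 r 32.2 ang 3.007
now th 52.0 r 34.2 z 32.1 ori 52.0 F [ 1.4 -0.4  2.8]
[0, 0, 0, 0, 0, 0, 0, 0, 0, 0, 0, 0, 0, 0, 0, 0, 0, 0, 0, 0, 0, 0, 0, 0, 0, 0, 0, 0, 0, 0, 0, 0, 0, 0]
[[-0.0049, -0.0033, -0.0001], [-0.0049, -0.0034, -0.0], [0.0031, -0.0056, -0.0], [0.0031, -0.0057, -0.0], [0.0031, -0.0056, -0.0], [0.0031, -0.0056, -0.0], [0.0031, -0.0057, -0.0], [0.0032, -0.0056, -0.0], [0.0031, -0.0056, -0.0], [0.0031, -0.0056, -0.0], [0.0031, -0.0057, -0.0], [0.0031, -0.0056, -0.0], [0.0031, -0.0056, -0.0], [0.0032, -0.0057, -0.0], [0.0031, -0.0056, -0.0], [0.0031, -0.0056, -0.0], [0.0053, 0.0025, -0.0], [0.0054, 0.0025, -0.0], [-0.0018, 0.0042, -0.0001], [-0.0018, 0.0042, 0.0], [-0.0018, 0.0042, -0.0], [-0.0018, 0.0042, -0.0], [-0.0018, 0.0042, -0.0001], [-0.0018, 0.0042, 0.0], [-0.0018, 0.0042, -0.0], [-0.0018, 0.0042, -0.0], [-0.0017, 0.0042, -0.0001], [-0.0018, 0.0043, 0.0], [-0.0018, 0.0042, -0.0], [-0.0018, 0.0042, -0.0], [-0.0018, 0.0042, -0.0001], [-0.0018, 0.0042, 0.0], [-0.0018, 0.0042, -0.0], [-0.0018, 0.0042, -0.0]]
[0.017, 0.018, 0.112, 0.112, 0.113, 0.112, 0.112, 0.112, 0.112, 0.113, 0.112, 0.112, 0.112, 0.112, 0.113, 0.112, -0.0, -0.0, -0.101, -0.1, -0.1, -0.101, -0.1, -0.1, -0.101, -0.1, -0.1, -0.101, -0.1, -0.101, -0.1, -0.1, -0.101, -0.1]
```

Ring at about 9.28 rad. Next cycle, to about 10.85.

{"fn": "play_rows", "kwargs": {
  "hand": [0, 0, 0, 0, 0, 0, 0, 0, 0, 0, 0, 0, 0, 0, 0, 0, 0, 0],
  "dp": [
    [-0.0049, -0.0033, -0.0002],
    [-0.0049, -0.0034, -0.0002],
    [0.0031, -0.0056, 0],
    [0.0031, -0.0057, 0],
    [0.0031, -0.0056, 0],
    [0.0031, -0.0056, 0],
    [0.0031, -0.0057, 0],
    [0.0032, -0.0056, 0],
    [0.0031, -0.0056, 0],
    [0.0031, -0.0056, 0],
    [0.0031, -0.0057, 0],
    [0.0031, -0.0056, 0],
    [0.0031, -0.0056, 0],
    [0.0032, -0.0057, 0],
    [0.0031, -0.0056, 0],
    [0.0031, -0.0056, 0],
    [0.0053, 0.0025, 0],
    [0.0054, 0.0025, 0]
  ],
  "roll": [0.017, 0.018, 0.112, 0.112, 0.113, 0.112, 0.112, 0.112, 0.112, 0.113, 0.112, 0.112, 0.112, 0.112, 0.113, 0.112, 0, 0]
}}

```text
clock: 18.7
ee_pos: [497.3, -75.9, 32.3]
eef_rot: [2.562, 1.818, 0.0]
wrist_force: [-1.5, -1.0, -0.3]
width: 0.3
grip_force: 1.0
```

{"fn": "play_rows", "kwargs": {
  "hand": [0, 0, 0, 0, 0, 0, 0, 0, 0, 0, 0, 0, 0, 0, 0, 0],
  "dp": [
    [-0.0018, 0.0042, -0.0001],
    [-0.0018, 0.0042, 0],
    [-0.0018, 0.0042, 0],
    [-0.0018, 0.0042, 0],
    [-0.0018, 0.0042, -0.0001],
    [-0.0018, 0.0042, 0],
    [-0.0018, 0.0042, 0],
    [-0.0018, 0.0042, 0],
    [-0.0017, 0.0042, -0.0001],
    [-0.0018, 0.0043, 0],
    [-0.0018, 0.0042, 0],
    [-0.0018, 0.0042, 0],
    [-0.0018, 0.0042, -0.0001],
    [-0.0018, 0.0042, 0],
    [-0.0018, 0.0042, 0],
    [-0.0018, 0.0042, 0]
  ],
  "roll": [-0.101, -0.1, -0.1, -0.101, -0.1, -0.1, -0.101, -0.1, -0.1, -0.101, -0.1, -0.101, -0.1, -0.1, -0.101, -0.1]
}}

```text
clock: 20.03
ee_pos: [563.3, -74.9, 32.7]
eef_rot: [0.46, 3.107, -0.0]
wrist_force: [-1.1, -1.1, 1.9]
width: 0.1
grip_force: 1.5
```

```bash
python3 -c "
from look import *
dot()
plan([(50,46,32.8,2),(-40,46,32.8,14),(-40,34.2,32.8,2),(42,34.2,33.2,14)])"
```

```text
px [285.6 137.5] area 152 z 38.6 r 26.6 ang 4.541
px [285.6 137.5] area 152 z 43.5 r 27.1 ang 4.559
px [285.5 124.6] area 10 z 38.6 r 33.9 ang 4.536
px [285.5 124.6] area 10 z 43.5 r 34.2 ang 4.551
now th 52.0 r 34.1 z 32.8 ori 52.0 F [-0.  -2.2  1.1]
[0, 0, 0, 0, 0, 0, 0, 0, 0, 0, 0, 0, 0, 0, 0, 0, 0, 0, 0, 0, 0, 0, 0, 0, 0, 0, 0, 0, 0, 0, 0, 0]
[[-0.005, -0.0033, -0.0], [-0.0049, -0.0034, -0.0], [0.0031, -0.0057, -0.0], [0.0031, -0.0056, -0.0], [0.0032, -0.0056, -0.0], [0.0031, -0.0057, -0.0], [0.0031, -0.0056, -0.0], [0.0031, -0.0056, -0.0], [0.0031, -0.0056, -0.0], [0.0031, -0.0057, -0.0], [0.0032, -0.0056, -0.0], [0.0031, -0.0056, -0.0], [0.0031, -0.0057, -0.0], [0.0031, -0.0056, -0.0], [0.0031, -0.0056, -0.0], [0.0031, -0.0057, -0.0], [0.0054, 0.0025, -0.0], [0.0053, 0.0025, -0.0], [-0.0018, 0.0043, -0.0001], [-0.0018, 0.0043, 0.0], [-0.0018, 0.0043, -0.0], [-0.0019, 0.0043, -0.0], [-0.0018, 0.0043, -0.0001], [-0.0018, 0.0043, 0.0], [-0.0018, 0.0042, -0.0], [-0.0018, 0.0043, -0.0001], [-0.0019, 0.0043, 0.0], [-0.0018, 0.0043, -0.0], [-0.0018, 0.0043, -0.0], [-0.0018, 0.0043, -0.0001], [-0.0019, 0.0043, 0.0], [-0.0018, 0.0043, -0.0]]
[0.017, 0.018, 0.112, 0.112, 0.113, 0.112, 0.112, 0.112, 0.112, 0.113, 0.112, 0.112, 0.112, 0.112, 0.113, 0.112, -0.0, -0.0, -0.103, -0.102, -0.102, -0.102, -0.102, -0.103, -0.102, -0.102, -0.102, -0.103, -0.102, -0.102, -0.102, -0.102]
```

{"fn": "play_rows", "kwargs": {
  "hand": [0, 0, 0, 0, 0, 0, 0, 0, 0, 0, 0, 0, 0, 0, 0, 0, 0, 0],
  "dp": [
    [-0.005, -0.0033, -0.0002],
    [-0.0049, -0.0034, -0.0002],
    [0.0031, -0.0057, 0],
    [0.0031, -0.0056, 0],
    [0.0032, -0.0056, 0],
    [0.0031, -0.0057, 0],
    [0.0031, -0.0056, 0],
    [0.0031, -0.0056, 0],
    [0.0031, -0.0056, 0],
    [0.0031, -0.0057, 0],
    [0.0032, -0.0056, 0],
    [0.0031, -0.0056, 0],
    [0.0031, -0.0057, 0],
    [0.0031, -0.0056, 0],
    [0.0031, -0.0056, 0],
    [0.0031, -0.0057, 0],
    [0.0054, 0.0025, 0],
    [0.0053, 0.0025, 0]
  ],
  "roll": [0.017, 0.018, 0.112, 0.112, 0.113, 0.112, 0.112, 0.112, 0.112, 0.113, 0.112, 0.112, 0.112, 0.112, 0.113, 0.112, 0, 0]
}}

```text
clock: 21.58
ee_pos: [497.3, -76.0, 33.1]
eef_rot: [2.562, 1.818, 0.001]
wrist_force: [0.1, -0.5, -0.1]
width: 0.4
grip_force: 0.7
```

{"fn": "play_rows", "kwargs": {
  "hand": [0, 0, 0, 0, 0, 0, 0, 0, 0, 0, 0, 0, 0, 0, 0, 0],
  "dp": [
    [-0.0018, 0.0042, -0.0001],
    [-0.0018, 0.0042, 0],
    [-0.0018, 0.0042, 0],
    [-0.0018, 0.0042, 0],
    [-0.0018, 0.0042, -0.0001],
    [-0.0018, 0.0042, 0],
    [-0.0018, 0.0042, 0],
    [-0.0018, 0.0042, 0],
    [-0.0017, 0.0042, -0.0001],
    [-0.0018, 0.0043, 0],
    [-0.0018, 0.0042, 0],
    [-0.0018, 0.0042, 0],
    [-0.0018, 0.0042, -0.0001],
    [-0.0018, 0.0042, 0],
    [-0.0018, 0.0042, 0],
    [-0.0018, 0.0042, 0]
  ],
  "roll": [-0.101, -0.1, -0.1, -0.101, -0.1, -0.1, -0.101, -0.1, -0.1, -0.101, -0.1, -0.101, -0.1, -0.1, -0.101, -0.1]
}}

```text
clock: 22.92
ee_pos: [563.3, -75.0, 33.5]
eef_rot: [0.46, 3.107, -0.0]
wrist_force: [-1.0, -1.4, 2.0]
width: 0.6
grip_force: 1.3
```

```bash
python3 -c "
from look import *
dot()
grab('wrist','k.png',(170,80,370,240),4)
plan([(50,46,33,2)])"
```

```text
px [243.5 186. ] area 132 z 38.6 r 26.6 ang 6.150
px [243.5 186. ] area 132 z 43.5 r 26.3 ang 6.101
px [232.3 185.7] area 7 z 38.6 r 33.5 ang 6.124
px [232.3 185.7] area 7 z 43.5 r 33.0 ang 6.085
now th 51.6 r 34.1 z 33.5 ori 51.4 F [ 1.2 -0.5  2.3]
[0, 0]
[[-0.0051, -0.0031, 0.0003], [-0.0051, -0.0032, 0.0002]]
[0.012, 0.013]
```

View pics/k.png

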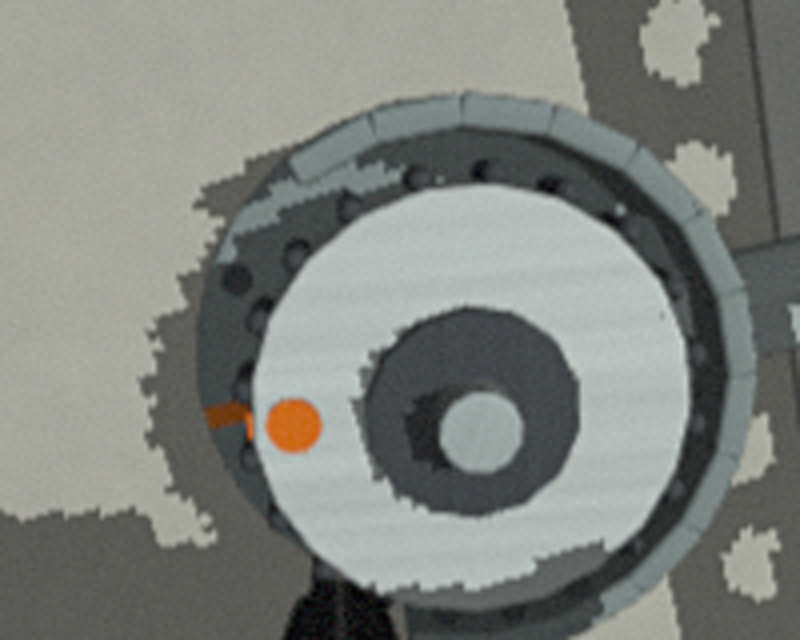

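The orange mark's centre is at crop (228,414) and the dot at (294,426), so it still needs a few degrees more. I'll measure how much, using the disc and mark in the same frame.

```bash
python3 -c "
from look import *
w=dict(np.load('last_wrist.npz'))
f=lambda a,b,z:unproj(w,170+a/4-.4,80+b/4-.4,z)[:2]
c=f(472,394.5,43);st=f(481,432,56);m=f(228,414,6);d=f(294,425.5,43)
print('c',c,'stud',st,'m',m,'d',d,'AX',AX)
an=lambda p,o:np.arctan2((p-o)[1],(p-o)[0])+np.pi/2-YAW
for o in(c,st,AX):print(an(m,o),an(d,o),np.hypot(*(m-o)),np.hypot(*(d-o)))
plan([(50,46,33.4,2),(-6,46,33.4,8)])
"
```

```text
c [527.29071347 -42.85482075] stud [529.35378734 -43.64278968] m [527.88381809 -84.75794316] d [524.37616229 -69.50204377] AX [530.2 -43.8]
0.07415324157623976 -0.04894237097080395 41.907319658949035 26.806139281157957
0.024262728495914654 -0.13016323879694564 41.14142261841888 26.333966143263822
0.0035099161835469572 -0.16282774071542355 41.02338121724826 26.35359822439254
now th 51.6 r 34.1 z 33.5 ori 51.4 F [ 1.2 -0.5  2.3]
[0, 0, 0, 0, 0, 0, 0, 0, 0, 0]
[[-0.0051, -0.0031, 0.0001], [-0.0051, -0.0032, 0.0], [0.0034, -0.0061, 0.0], [0.0035, -0.0062, 0.0], [0.0034, -0.0061, 0.0], [0.0034, -0.0061, 0.0], [0.0035, -0.0061, 0.0], [0.0034, -0.0061, 0.0], [0.0034, -0.0061, 0.0], [0.0034, -0.0061, 0.0]]
[0.012, 0.013, 0.122, 0.122, 0.122, 0.122, 0.122, 0.123, 0.122, 0.122]
```

About 0.16 rad (9.5°) to go. I'll step back one rib (contact at about 33.6°) and push to 42°, keeping the mark in view.

```bash
python3 -c "
from look import *
plan([(50,46,33.4,2),(30,46,33.4,4),(30,34.2,33.4,2),(42,34.2,33.4,5)])
"
```

```text
now th 51.6 r 34.1 z 33.5 ori 51.4 F [ 1.2 -0.5  2.3]
[0, 0, 0, 0, 0, 0, 0, 0, 0, 0, 0, 0, 0]
[[-0.0051, -0.0031, 0.0001], [-0.0051, -0.0032, 0.0], [0.0024, -0.0044, 0.0], [0.0024, -0.0044, 0.0], [0.0023, -0.0044, 0.0], [0.0024, -0.0045, 0.0], [0.0053, 0.0025, 0.0], [0.0054, 0.0025, 0.0], [-0.0008, 0.0018, 0.0], [-0.0008, 0.0017, 0.0], [-0.0008, 0.0017, 0.0], [-0.0008, 0.0018, 0.0], [-0.0008, 0.0017, 0.0]]
[0.012, 0.013, 0.087, 0.087, 0.087, 0.088, -0.0, -0.0, -0.042, -0.042, -0.042, -0.042, -0.042]
```

{"fn": "play_rows", "kwargs": {
  "hand": [0, 0, 0, 0, 0, 0, 0, 0, 0, 0, 0, 0, 0, 0],
  "dp": [
    [-0.0051, -0.0031, 0.0001],
    [-0.0051, -0.0032, 0.0],
    [0.0024, -0.0044, 0.0],
    [0.0024, -0.0044, 0.0],
    [0.0023, -0.0044, 0.0],
    [0.0024, -0.0045, 0.0],
    [0.0053, 0.0025, 0.0],
    [0.0054, 0.0025, 0.0],
    [-0.0008, 0.0018, 0.0],
    [-0.0008, 0.0017, 0.0],
    [-0.0008, 0.0017, 0.0],
    [-0.0008, 0.0018, 0.0],
    [-0.0008, 0.0017, 0.0],
    [0, 0, 0]
  ],
  "roll": [0.012, 0.013, 0.087, 0.087, 0.087, 0.088, 0, 0, -0.042, -0.042, -0.042, -0.042, -0.042, 0]
}}

```text
clock: 24.18
ee_pos: [557.3, -79.8, 33.4]
eef_rot: [0.718, 3.057, -0.0]
wrist_force: [1.7, -2.9, -0.3]
width: 0.3
grip_force: 1.8
```

```bash
python3 -c "
from look import *
dot()
grab('wrist','m.png',(170,80,370,240),4)
plan([(43,34.2,33.4,1)])"
```

```text
px [248.3 203.4] area 123 z 38.6 r 27.1 ang 0.115
px [248.3 203.4] area 123 z 43.5 r 26.2 ang 0.063
px [237.7 206. ] area 3 z 38.6 r 33.8 ang 0.062
px [237.7 206. ] area 3 z 43.5 r 32.8 ang 0.020
now th 41.0 r 33.7 z 33.5 ori 41.8 F [ 2.7 -2.8 -0.5]
[0]
[[-0.0011, 0.0011, 0.0001]]
[-0.022]
```

View pics/m.png

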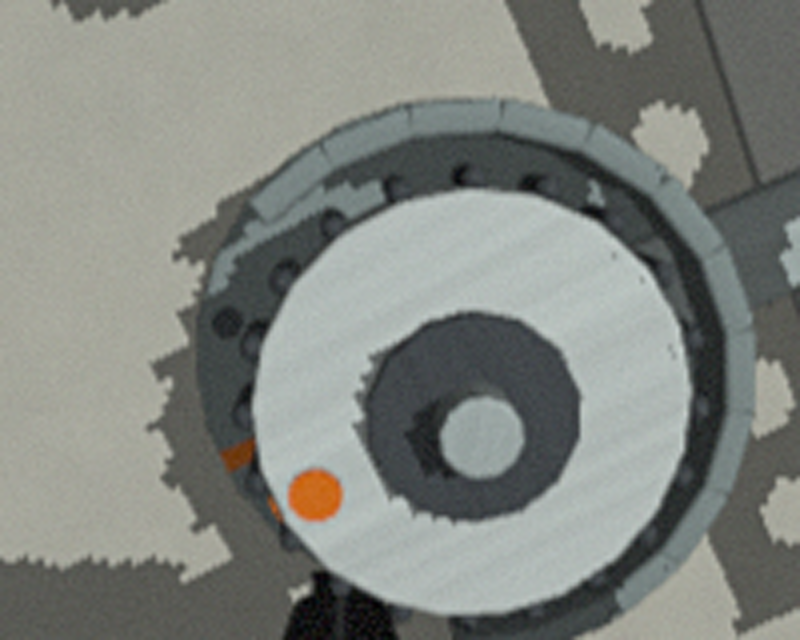

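The dot is now at crop (315,495) and the visible part of the mark is near (238,455). That looks slightly past, so I'll retract clear and measure from higher up.

{"fn": "play_rows", "kwargs": {
  "hand": [0, 0, 0, 0, 0, 0, 0, 0, 0, 0],
  "dp": [
    [-0.0055, -0.0026, 0],
    [-0.0055, -0.0026, 0],
    [-0.005, -0.002, 0],
    [0, 0, -0.015],
    [0, 0, -0.015],
    [0, 0, -0.015],
    [0, 0, -0.015],
    [0, 0, 0],
    [0, 0, 0],
    [0, 0, 0]
  ],
  "roll": [0, 0, 0, 0.12, 0.12, 0.12, 0.12, 0.12, 0.12, 0]
}}

```text
clock: 25.12
ee_pos: [567.8, -93.9, 93.6]
eef_rot: [1.763, 2.6, 0.0]
wrist_force: [1.0, 0.2, -0.1]
width: 0.5
grip_force: 0.0
```

```bash
python3 -c "
from look import *
dot()
w=grab('wrist','n.png',(190,80,350,210),5)
print(cur(),proj(w,[530.2,-43.8,56]))
"
```

```text
px [222.3 171.3] area 70 z 38.6 r 27.3 ang 0.066
px [222.3 171.3] area 70 z 43.5 r 26.1 ang 0.072
px [219. 179.] area 1 z 38.6 r 34.4 ang 0.055
px [219. 179.] area 1 z 43.5 r 33.1 ang 0.060
(array([567.63501252, -93.8015534 ,  93.19001773]), np.float64(0.38879066939253637), np.float64(48.490197696964984), np.float64(54.72784637494694), np.float64(0.7138112410433869)) [232.70832749 142.29415947]
```

View pics/n.png

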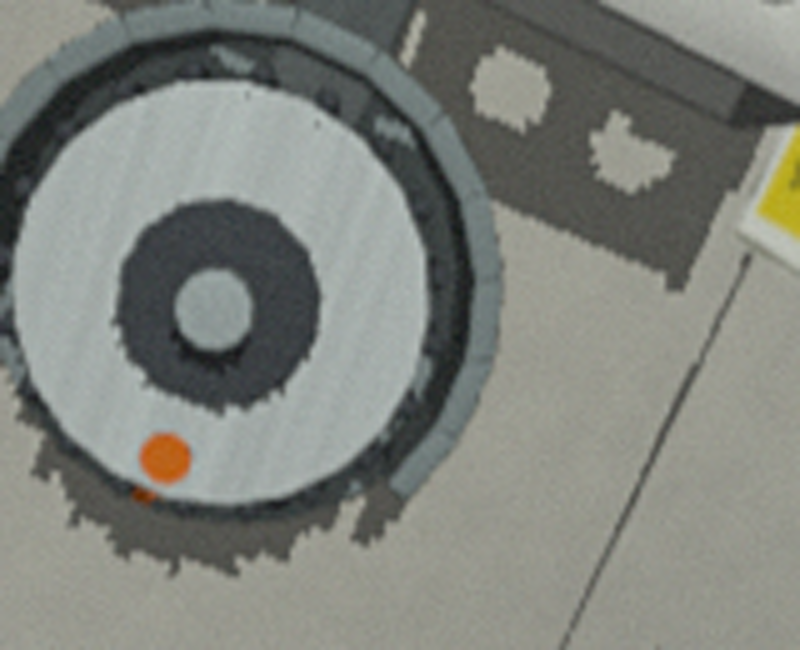

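The dot reads 0.07 rad against the mark, about 3.5° past. I'll nudge it back gently from the mirrored side of a rib, in small steps. First I'll check the mark's own angle.

```bash
python3 -c "
import plan as pl
from look import *
w=dict(np.load('last_wrist.npz'))
im=cv2.imread('pics/m.png');
for f,(x0,y0,s) in {'k.png':(170,80,4),'m.png':(170,80,4)}.items():
    h=cv2.cvtColor(cv2.imread('pics/'+f),cv2.COLOR_BGR2HSV);m=cv2.inRange(h,(3,150,60),(18,255,225))
    n,_,st,ce=cv2.connectedComponentsWithStats(m);print(f,[(st[i].tolist(),ce[i].round(1).tolist()) for i in range(1,n) if st[i,4]>100])
w0=dict(np.load('last_top.npz'))
pl.TILT=-np.radians(25);pl.HY=-5.5
pl.plan([(39.5,58,60,3),(39.5,50,33.4,3),(39.5,40,33.4,2),(39.5,34.5,33.4,3),(38,34.4,33.4,2)])
"
```

```text
k.png [([206, 401, 47, 41, 914], [231.1, 416.0]), ([268, 401, 53, 50, 2089], [293.8, 425.4])]
m.png [([222, 440, 32, 30, 588], [238.7, 454.8]), ([290, 471, 51, 49, 1972], [315.1, 495.2])]
now th 37.1 r 51.5 z 93.2 ori 50.7 F [-1.1 -0.6  0.5]
[0, 0, 0, 0, 0, 0, 0, 0, 0, 0, 0, 0, 0]
[[-0.0029, -0.0012, 0.0111], [-0.0019, 0.0015, 0.011], [-0.0017, 0.0016, 0.0111], [0.0025, -0.0011, 0.0089], [0.0024, -0.0011, 0.0088], [0.0024, -0.0011, 0.0089], [0.0045, -0.0022, -0.0], [0.0046, -0.0021, -0.0], [0.0016, -0.0008, -0.0], [0.0017, -0.0007, -0.0], [0.0016, -0.0008, -0.0], [-0.0002, -0.0006, -0.0], [-0.0002, -0.0005, -0.0]]
[0.065, 0.065, 0.066, -0.0, -0.0, -0.0, -0.0, -0.0, -0.0, -0.0, -0.0, 0.013, 0.013]
```

{"fn": "play_rows", "kwargs": {
  "hand": [0, 0, 0, 0, 0, 0, 0, 0, 0, 0, 0, 0, 0, 0],
  "dp": [
    [-0.0029, -0.0012, 0.0111],
    [-0.0019, 0.0015, 0.011],
    [-0.0017, 0.0016, 0.0111],
    [0.0025, -0.0011, 0.0089],
    [0.0024, -0.0011, 0.0088],
    [0.0024, -0.0011, 0.0089],
    [0.0045, -0.0022, 0],
    [0.0046, -0.0021, 0],
    [0.0016, -0.0008, 0],
    [0.0017, -0.0007, 0],
    [0.0016, -0.0008, 0],
    [-0.0002, -0.0006, 0],
    [-0.0002, -0.0005, 0],
    [0, 0, 0]
  ],
  "roll": [0.065, 0.065, 0.066, 0, 0, 0, 0, 0, 0, 0, 0, 0.013, 0.013, 0]
}}

```text
clock: 26.38
ee_pos: [556.8, -80.9, 33.7]
eef_rot: [-2.035, -2.393, -0.0]
wrist_force: [0.3, 0.1, -0.4]
width: 0.8
grip_force: 0.1
```

```bash
cat > fin.py <<'E'
import plan as pl, sys
from look import *
dot()
w=dict(np.load('last_wrist.npz'))
h=cv2.cvtColor(w['color'],cv2.COLOR_RGB2HSV);m=cv2.inRange(h,(3,140,50),(18,255,255))
pts=[]
for v,u in np.argwhere(m):
    P=unproj(w,u,v,6)[:2]-AX;rr=np.hypot(*P)
    if 38<rr<46 and w['color'][v,u,0]<225: pts.append([rr,(np.arctan2(P[1],P[0])+np.pi/2-YAW+np.pi)%(2*np.pi)-np.pi])
pts=np.array(pts);pts=pts[abs(pts[:,1])<.25] if len(pts) else pts
print('mark px',len(pts),pts.mean(0) if len(pts) else '')
pl.TILT=-np.radians(25);pl.HY=-5.5
pl.plan([(float(sys.argv[1]),34.4,33.4,2)])
E
python3 fin.py 36.5
```

```text
px [215.5 224.3] area 116 z 38.6 r 28.2 ang 0.059
px [215.5 224.3] area 116 z 43.5 r 26.0 ang 0.074
mark px 103 [ 4.22158727e+01 -4.23204725e-03]
now th 38.3 r 34.3 z 33.6 ori 37.7 F [-0.4 -0.9  0.4]
[0, 0]
[[-0.0003, -0.0005, 0.0001], [-0.0004, -0.0006, 0.0001]]
[0.011, 0.011]
```

{"fn": "play_rows", "kwargs": {
  "hand": [0, 0, 0, 0],
  "dp": [
    [-0.0003, -0.0006, 0.0001],
    [-0.0004, -0.0006, 0.0001],
    [-0.0003, -0.0006, 0],
    [0, 0, 0]
  ],
  "roll": [0.012, 0.012, 0.012, 0]
}}

```text
clock: 26.77
ee_pos: [555.2, -82.2, 33.3]
eef_rot: [-2.077, -2.356, -0.0]
wrist_force: [-0.5, 0.1, -0.4]
width: 0.6
grip_force: 0.2
```

```bash
python3 fin.py 34
```

```text
px [217.5 224.3] area 115 z 38.6 r 28.1 ang 0.057
px [217.5 224.3] area 115 z 43.5 r 26.0 ang 0.073
mark px 104 [ 4.22193734e+01 -1.11580312e-02]
now th 35.5 r 34.4 z 33.3 ori 35.7 F [ 0.3 -0.8 -0.1]
[0, 0]
[[-0.0003, -0.0006, -0.0001], [-0.0002, -0.0005, -0.0]]
[0.015, 0.015]
```

{"fn": "play_rows", "kwargs": {
  "hand": [0, 0, 0, 0],
  "dp": [
    [-0.0003, -0.0006, 0],
    [-0.0003, -0.0006, 0],
    [-0.0003, -0.0006, 0],
    [0, 0, 0]
  ],
  "roll": [0.015, 0.015, 0.015, 0]
}}

```text
clock: 27.15
ee_pos: [553.6, -83.2, 33.4]
eef_rot: [2.13, 2.309, 0.0]
wrist_force: [1.2, -0.2, 1.2]
width: 0.4
grip_force: 0.6
```

```bash
python3 fin.py 31
```

```text
px [218.9 224.4] area 117 z 38.6 r 28.1 ang 0.052
px [218.9 224.4] area 117 z 43.5 r 26.0 ang 0.071
mark px 109 [ 4.22047009e+01 -2.38610778e-02]
now th 33.3 r 34.5 z 33.4 ori 33.1 F [ 1.9 -0.1  0.6]
[0, 0]
[[-0.0003, -0.0008, -0.0], [-0.0004, -0.0009, -0.0]]
[0.018, 0.019]
```

{"fn": "play_rows", "kwargs": {
  "hand": [0, 0, 0, 0, 0],
  "dp": [
    [-0.0004, -0.0008, 0],
    [-0.0003, -0.0008, 0],
    [-0.0003, -0.0008, 0],
    [0, 0, 0],
    [0, 0, 0]
  ],
  "roll": [0.018, 0.018, 0.018, 0, 0]
}}

```text
clock: 27.62
ee_pos: [551.3, -84.4, 33.4]
eef_rot: [2.19, 2.252, 0.0]
wrist_force: [1.9, -0.1, 1.0]
width: 0.6
grip_force: 0.9
```

```bash
python3 fin.py 29
```

```text
px [219.1 224.4] area 120 z 38.6 r 28.1 ang 6.276
px [219.1 224.4] area 120 z 43.5 r 26.0 ang 0.011
mark px 109 [42.180347   -0.08304853]
now th 29.9 r 34.4 z 33.3 ori 30.0 F [ 1.6 -0.6  0.6]
[0, 0]
[[-0.0002, -0.0003, -0.0], [-0.0002, -0.0003, -0.0001]]
[0.009, 0.009]
```

The dot now reads about 0.01 rad. I'll retract radially, move clear, and confirm from a view with mark, stripe and dot unobstructed.

{"fn": "play_rows", "kwargs": {
  "hand": [0, 0, 0, 0, 0, 0, 0, 0, 0, 0, 0, 0],
  "dp": [
    [-0.0045, 0.0023, 0],
    [-0.0045, 0.0023, 0],
    [-0.0045, 0.0021, 0],
    [-0.006, 0.003, 0],
    [0, 0, -0.02],
    [0, 0, -0.02],
    [0, 0, -0.02],
    [0, 0, -0.02],
    [0, 0, -0.02],
    [-0.02, 0, 0],
    [-0.02, 0, 0],
    [0, 0, 0]
  ],
  "roll": [0, 0, 0, 0, 0, 0, 0, 0, 0, 0, 0, 0]
}}

```text
clock: 28.67
ee_pos: [563.0, -146.5, 133.7]
eef_rot: [2.191, 2.25, 0.0]
wrist_force: [0.3, -0.3, 0.1]
width: 0.5
grip_force: 0.0
```

```bash
python3 - <<'E'
from look import *
dot()
w=dict(np.load('last_wrist.npz'));u,v=proj(w,[530.2,-43.8,30]).astype(int);print(u,v,state()['ee_pos'])
x0,y0=max(u-70,0),max(v-50,0)
cv2.imwrite('pics/z.png',cv2.resize(w['color'][y0:y0+110,x0:x0+140,::-1],None,fx=5.5,fy=5.4,interpolation=cv2.INTER_CUBIC));print(x0,y0)
for p in([0,37],[0,45]):
  for a in(0,.05,-.05):
    b=-np.pi/2+YAW+a;print(p,a,(proj(w,[AX[0]+p[1]*np.cos(b),AX[1]+p[1]*np.sin(b),6])-[x0,y0])*[5.5,5.4])
E
```

```text
px [218.7 117.2] area 56 z 38.6 r 26.5 ang 6.266
px [218.7 117.2] area 56 z 43.5 r 26.3 ang 0.006
221 87 [ 562.63336639 -145.16818124  133.33670822]
151 37
[0, 37] 0 [393.28320333 486.50313611]
[0, 37] 0.05 [403.04556002 487.10855006]
[0, 37] -0.05 [383.54354728 485.40664751]
[0, 45] 0 [391.05935618 528.62185881]
[0, 45] 0.05 [402.83876612 529.34630717]
[0, 45] -0.05 [379.30628923 527.30947786]
```

View pics/z.png

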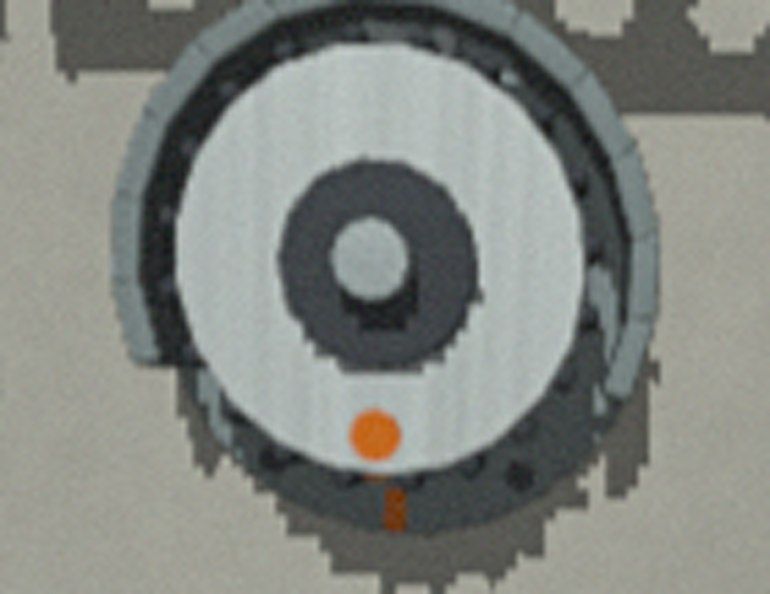

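The mark's centre is at (396,510), where the angle-0 prediction falls (about 395,510), and the dot at (376,435) reads 0.006 rad. They are aligned within about 1°, and the arm is clear.

```bash
python3 -c "
from cell import job
print(job.job_done())"
```

```text
the job is handed in; nothing more can be done
None
```

I rolled the ring anticlockwise until its orange dot reached the mark for the second time (about 12.57 rad, within roughly 1° by camera). I overshot by about 4° on the last push and nudged it back clockwise, then handed the job in with the arm clear at about 29 s on the robot's clock, having seen no sign of the rack, bottle or caps being touched.

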